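Set the menu easel's rear leg to its marker ring and lock the cam lever

TASK

The menu-board easel lies face down on the serving table with its clamp lever open, so its rear leg has slid right out. Take the leg by the collar, with one finger in the thumb rest and the other on the open lever; push the leg in along its rod until the collar just meets the rubber marker ring, without shoving the ring along, and hold it there, lever still open, then squeeze the lever fully shut without letting the leg slip. Finish holding: keep the collar gripped between thumb rest and closed lever with the leg at the ring, and leave the bottles, tongs and shaker around it where they are.

Things in the scene. Friction and masses are not known exactly. Their poses are not given: they have to be found in the camera images.
- collar (a point): Centre of the leg's clamp collar, on the leg's axis: black block 44 mm long (x), 27 wide (y), 32 high (z) at the top of the sliding section, a 22 mm tube running 235 mm down to its foot. x: up the leg (17 degree slope) to the easel's head, the way it is pushed in; y: level, to the cam lever; z: square to the leg, up. Free space 80 mm to each side and 90 mm below.
- leg (a joint): How far the leg is pushed in, m, 0 to 0.15. 0 = right out at its stop, as it starts; grows as the collar moves along its +x. With the lever open the leg runs freely and slides back down to 0 if let go (its weight pulls with 1 to 2 N). With the lever fully shut the cam grips the rod.
- collar_mouth (a point): Centre of the collar's flat upper end, 22 mm from the collar's centre along +x: the end that meets the ring. Same axes as the collar.
- ring_face (a point): Rubber marker ring, 25 mm across, 6 mm thick, on the bare 16 mm steel rod above the collar. This point is the centre of its face towards the collar; axes as the collar's. It starts 53 to 122 mm beyond the collar's mouth. It sits stiffly on the rod: pushed with more than about 9 N it slides and stays shoved.
- thumb_rest: Thumb rest on the collar's -y side, fixed to the collar; origin and axes as point collar. Its flat rest for one finger faces -y, 17.5 mm from the leg's axis, 28 mm high (z -14 to +14) and 36 mm long, between two lips (x = +-18 to +-23 mm) that stand 8.5 mm proud of it.
- lever (a joint): Opening of the cam lever, rad: 0 = fully shut, blade flat along the collar's +y side; starts 0.45 to 0.6 open (stop at 0.70). It stays where it is left. Closing takes about 3 N at the finger, and more, to about 10 N, near the end where the cam bites.
- lever_blade: Aluminium blade of the cam lever, 6.5 mm thick, 24 mm high (z -12 to +12). Origin on its hinge pin, at x = +14, y = +16.5 mm from the collar's centre, parallel to its z. It runs 55 mm from the pin along its own -x, down the leg. Shut, its outer face is 21 mm from the leg's axis; open at 0.6 rad, a 22 mm wide finger centred on the collar first meets it about 39 mm from the axis.
- lever_tip (a point): Free end of the lever blade, 54 mm from the pin along the blade. Same axes as the blade.
- mustard: Yellow squeeze bottle, 190 mm high, 62 mm across, standing beside the easel. Origin under its centre. To be left alone.
- ketchup: Red bottle with white cap, 210 mm high, 72 mm across, standing beside the easel. Origin under its centre. To be left alone.
- tongs: Steel serving tongs 260 mm long, 57 mm wide, 16 mm high, lying beside the easel. Origin under the middle. To be left alone.
- shaker: Steel shaker 80 mm high, 46 mm across, standing near the easel's feet. Origin under its centre. To be left alone.

How it is judged:
On the way:
1. the leg is held with its collar at the ring, a finger against the thumb rest, the lever still open (x of collar_mouth in the frame of ring_face between -0.005 and 0.002 m and value of joint lever above 0.2 rad and contact force between the fingers and thumb_rest above 0.5 N), for 0.3 s.
At the end, for the whole second after the job is handed in: The collar's mouth stands within 5 mm of the marker ring's face, the ring is within 5 mm of where it started, the lever is shut to under 0.08 rad, the leg is still, and the fingers still grip the collar: more than 2 N on the thumb rest and more than 2 N on the lever blade (x of collar_mouth in the frame of ring_face between -0.005 and 0.002 m and distance of ring_face from where it was at the start of the episode below 0.005 m and value of joint lever below 0.08 rad and contact force between the fingers and thumb_rest above 2 N and contact force between the fingers and lever_blade above 2 N and velocity of joint leg between -0.01 and 0.01 m/s); the arm keeps its last pose, push and grip.
It fails at once if the lever is shut while the leg is away from the ring (value of joint lever below 0.1 rad and x of collar_mouth in the frame of ring_face below -0.008 m).
It fails at once if a bottle, the tongs or the shaker is shifted by more than 30 mm (distance of any of mustard, ketchup, tongs, shaker from where it was at the start of the episode above 0.03 m).
It also fails if it takes over 48 s, if anything falls off the work surface, if the arm or the gripper's body presses on something with over 40 N, if the wrist force passes 120 N, or if a joint passes its speed limit or range.

ROBOT

A 7-joint arm with a two-finger parallel gripper is mounted at the origin on the work surface. World frame = base frame: x ahead of the robot, y to its left, z up, the work surface at z = 0. Lengths are in m, angles in rad, forces in N, time in s.
With the tool pointing down it reaches from about 0.35 to 0.9 m from the base axis. Payload 8.1 kg.
Tool frame: the origin (TCP) lies at the very end of the fingers, on their centre line; the grasp point (between the pads) lies arm.hold_point_z behind it (arm.hold_point_z is the distance from the TCP to the grasp point, in m); z points along the fingers, y is the line along which they close (so a half turn about z gives the same grasp; the last joint's range is limited). The gripper opens to 85 mm and grips with 20 to 120 N. Pads are 22 mm wide; open, the fingers measure 114 mm over their backs; the gripper's body (76 mm by 85 mm) begins 54 mm behind the grasp point. The pads swing forward as they close: fully open they stand 13 mm farther back than shut.
Start: joints at [1.184, 0.434, 0.025, 1.573, -0.012, 1.134, -0.075], TCP at [0.175, -0.6, 0.192] pointing down, gripper open.
Joint ranges: [-2.62, 2.62], [-0.44, 2.09], [-1.27, 1.32], [0.08, 2.57], [-1.32, 4.46], [0.12, 2], [-2.74, 2.74]. Speed limits (rad/s): [2.22, 2.22, 3.01, 3.01, 3.14, 3.14, 3.14].

INTERFACE

Orientations are given as a rotation vector (axis times angle).
In Python, from workcell import arm gives the robot as it stands. The module is installed in compiled form; this text tells all that it offers.
- The arm moves only by the tool move_arm, never from a script. Its argument "increments" is a list of rows, each a list of 5 numbers: the shift along the tool's x, y, z in m, then the turn about the tool's z in rad, then the closure, from 0 (fully open) to 1 (shut). A call has exactly 10 rows; each row shifts and turns the commanded pose from where the row before left it, along the tool's axes as they then stand; what a row does not reach is not made up. A row lasts 1/10 s, in which the tool goes at most 50 mm and 8.59 degrees, less where a joint would pass 70% of its speed; a pose out of reach is approached as far as the arm can. A call is refused whole if a number of a shift passes 0.05 or a number of a turn 0.15, either way. A call with a gripper value outside its range is refused whole. The fingers move at their own pace and stop on an object; "force" is the grip in N (left out, the last holds). Time passes only in rows, so rows that do not move let the fingers close, or fill a call up. It gives the time, the measured TCP pose, the force, the opening and the grip force at its end, in the units of the state.
- arm.get_state(): the state, without advancing time (a new reading comes with each control period).
- arm.get_image(name): name is "scene" or "top" or "wrist"; returns a dict with "frame" (480x640x3 uint8, blue, green, red), "z_map" (480x640 float32, m along the optical axis (not along the pixel's ray), 0 where there is no reading), "camera_matrix" (3x3 intrinsics, pixels), "dist" ([k1, k2, p1, p2, k3] as OpenCV has them; the pictures are not rectified), "R" (3x3) and "t" (3): a world point X has camera coordinates R X + t. Camera axes: x right, y down, z forward; pixel columns grow to the right and rows downward; lengths in m; the calibration is good to about 2 mm. A picture is of the moment at which its call begins.
- arm.close_job(): hands the job in; it is judged then, once.
The state is a dict: "clock": time; "qpos": joint angles; "qd": joint speeds; "effort": joint torques, N m; "tcp_pos": TCP position; "orientation": TCP orientation; "ft_force": force on the tool from outside, world axes, zero at the start; "wrist_torque": the same for the moment, N m; "grip_width": opening from 0.0 (shut) to 1.0 (fully open); "grasp_force": force on a finger pad.
Only numpy, scipy, OpenCV 4.12 (cv2) and the standard library are available. Lean on these libraries where they do the work, as an engineer would, in place of code of your own. Each camera call takes 0.05 s, during which the arm holds its last target. There are 200 camera calls.

## Working session

There is one attempt and no reset: what is moved stays moved. The work goes in short steps, Python scripts to look and compute and a tool call to move; the robot and the scene stay as the last step left them, time stands still between calls to the robot, and variables do not carry over. Pictures are saved under pics/ and viewed, at most 10 in all, crops included, and the job is handed in when it is done.

Besides the shell and the picture viewer there is one more tool, called after "Request:" as name([rows], argument=value, ...), one row to a line, values as JSON. move_arm: Moves the arm, as the interface text tells. Its arguments: {"type":"object","properties":{"increments":{"type":"array"},"force":{"type":"number"}},"required":["increments"]}

```bash
mkdir -p pics; cat > h.py <<'E'
from workcell import arm
import numpy as np, cv2
def pts(im):
    K=im["camera_matrix"];d=np.array(im["dist"],float)
    v,u=np.mgrid[0:480,0:640]
    n=cv2.undistortPoints(np.stack([u,v],-1).reshape(-1,1,2).astype(np.float64),np.array(K),d).reshape(480,640,2)
    z=im["z_map"]
    c=np.dstack([n[...,0]*z,n[...,1]*z,z]).astype(float)
    return (c-np.array(im["t"]))@np.array(im["R"])  # R^T (c-t)
E
python3 - <<'E'
from h import *
ims={}
for n in ("scene","top"):
    im=arm.get_image(n);np.savez(f"{n}0.npz",f=im["frame"],p=pts(im),z=im["z_map"]);cv2.imwrite(f"pics/{n}0.png",im["frame"])
    R=np.array(im["R"]);print(n,-R.T@im["t"],R[2])
s=arm.get_state();print(s, arm.hold_point_z)
E
```

```text
scene [1.05336451 0.01496895 1.06126572] [-0.47406837  0.00631195 -0.88046541]
top [0.40064234 0.0485264  1.12729992] [ 0.13429859 -0.02164231 -0.99070455]
{'clock': 0.1, 'qpos': array([ 1.18441168,  0.43514643,  0.02499163,  1.57397365, -0.01155507,
        1.13397474, -0.07506969]), 'qd': array([-0.00138832, -0.00230347,  0.00052135, -0.00151821, -0.00020816,
       -0.00045183,  0.00083621]), 'effort': array([ 2.68462361e-03, -6.71757102e+01,  1.02790844e+00, -3.16898489e+01,
        1.57648948e-02,  7.28662941e-03, -1.15054459e-04]), 'tcp_pos': array([ 0.17478121, -0.5995656 ,  0.19102152]), 'orientation': array([-3.10873153e+00, -4.44032273e-01,  5.67073718e-04]), 'ft_force': array([-0.1259462 ,  0.5532102 , -0.43876584]), 'wrist_torque': array([-0.00073436,  0.02024599, -0.01246111]), 'grasp_force': 0.0, 'grip_width': 1.002869545972395} 0.0187
```

View pics/scene0.png

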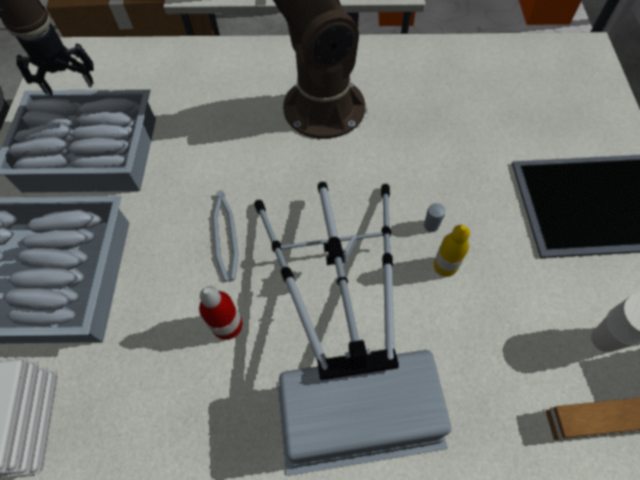

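View pics/top0.png

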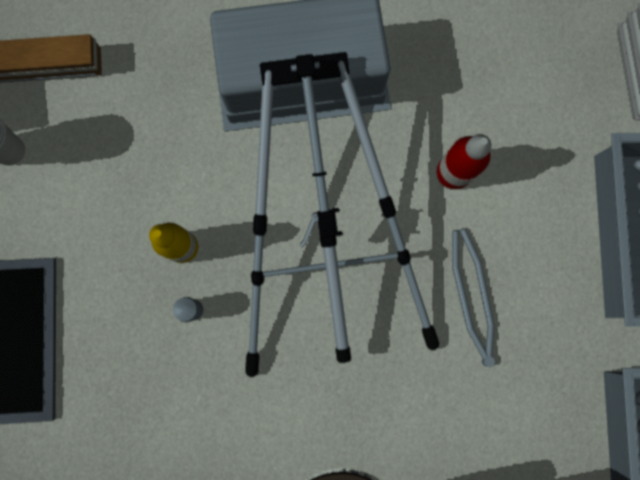

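The scene view shows the easel's middle leg with its collar at about (336,248) and ring at about (343,281). In the top view the collar is at (328,228), the open lever at (308,230), the ring at (319,175), the foot at (344,355) and the head at (305,67). Image up is +x and image left is +y.

```bash
python3 - <<'E'
from h import *
d=np.load("top0.npz");p=d["p"];f=d["f"]
np.set_printoptions(precision=4,suppress=True)
def row(v,u0,u1,zmin=.05):
    r=p[v,u0:u1];k=r[:,2]>zmin
    return r[k]
print("leg rows: v, n, mean, yspan")
for v in (95,120,145,160,170,174,178,190,200,208,212,220,228,236,244,250,290,310,330,345,355):
    c=round(344+(305-344)*(355-v)/(355-67)); r=row(v,c-14,c+16)
    if len(r): print(v,c,len(r),r[np.argmax(r[:,2])],r[:,1].min(),r[:,1].max(),np.median(r[:,2]))
for n,(u,v) in dict(mustard=(173,243),ketchup=(463,163),shaker=(186,309),legL=(260,225),legR=(388,207),barL=(290,270),lever=(306,238),lev2=(312,225)).items(): print(n,p[v,u])
crop=f[160:270,280:360];cv2.imwrite("pics/c0.png",cv2.resize(crop,None,fx=6,fy=5.4,interpolation=cv2.INTER_CUBIC)[:600])
g=np.load("scene0.npz");c2=g["f"][225:305,300:390];cv2.imwrite("pics/c1.png",cv2.resize(c2,None,fx=7,fy=7,interpolation=cv2.INTER_CUBIC))
E
```

```text
leg rows: v, n, mean, yspan
95 309 30 [0.7649 0.0589 0.2021] 0.02694126714497815 0.0798320037633537 0.10112710244458481
120 312 9 [0.7266 0.0541 0.1899] 0.04253176407697232 0.05582336094641748 0.18821854029302199
145 316 10 [0.6875 0.0477 0.1782] 0.035897480007875536 0.0510035581376907 0.17540219298009196
160 318 10 [0.6635 0.0377 0.1721] 0.03252941189275738 0.04773325686880278 0.1678342137567608
170 319 10 [0.6475 0.0394 0.1678] 0.030925732614668945 0.04609336072331838 0.16180376012231565
174 319 15 [0.6402 0.0378 0.1695] 0.025997378144110243 0.04949087294601782 0.16526682419786168
178 320 10 [0.635  0.0344 0.1631] 0.0292853464934167 0.04444827639640105 0.15993965454254305
190 322 9 [0.616  0.0378 0.1562] 0.02756644140507712 0.041115930897429716 0.15355118469148424
200 323 10 [0.5996 0.0328 0.1521] 0.02409659495017879 0.03941878953320034 0.14968916448298764
208 324 16 [0.4006 0.0485 1.1273] 0.0051060984556268564 0.048526404309658315 0.1435561654211397
212 325 20 [0.5788 0.0262 0.1533] 0.00921227254388137 0.041176130214748176 0.15066041746144843
220 326 24 [0.5652 0.038  0.1531] 0.01
[... 465 characters left out ...]
.1273] 0.0014575927704793554 0.048526404309658315 0.10575839684691818
310 338 13 [0.416  0.0068 0.097 ] -0.004067340538830058 0.016914172187384734 0.09449617639130896
330 341 13 [0.3814 0.0067 0.0881] -0.009568328312766924 0.011699711264631879 0.0842596106000676
345 343 13 [ 0.3553 -0.0003  0.0818] -0.013273243487647473 0.007929828677653884 0.07645767236139525
355 344 15 [ 0.3377 -0.0022  0.0762] -0.01669300472913156 0.007973285231321861 0.07255403300867592
mustard [0.5279 0.2819 0.1475]
ketchup [ 0.665  -0.2102  0.1472]
shaker [0.4194 0.2711 0.0838]
legL [0.5639 0.1406 0.1105]
legR [ 0.5955 -0.0842  0.1098]
barL [0.4881 0.0896 0.0719]
lever [0.5371 0.06   0.1369]
lev2 [0.5587 0.0498 0.1415]
```

View pics/c0.png

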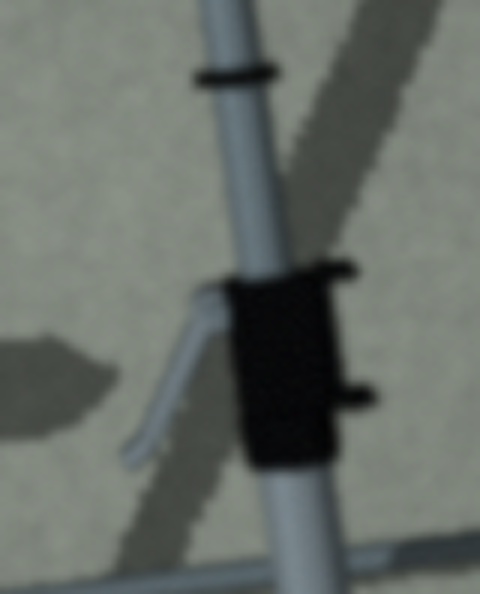

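View pics/c1.png

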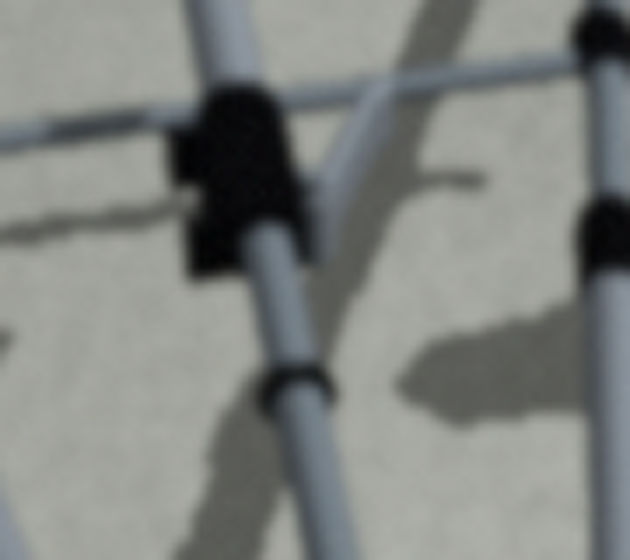

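The top crop shows the collar block at v≈211–246, lips at v≈210 and 233, ring at v≈174, and the lever open towards +y, tip at about (302,245). In the scene crop the rod and ring are clear above the collar.

```bash
cat >> h.py <<'E'
def ray(im,u,v):
    n=cv2.undistortPoints(np.array([[[u,v]]],float),np.array(im["camera_matrix"]),np.array(im["dist"],float))[0,0]
    R=np.array(im["R"]);return -R.T@np.array(im["t"]),R.T@np.array([n[0],n[1],1.])
class Leg:  # axis through P0, frame X,Y,Z
    def __init__(s,P0,yaw,a=np.radians(17)):
        s.P0=np.array(P0,float);c,q=np.cos(yaw),np.sin(yaw)
        s.X=np.array([c*np.cos(a),q*np.cos(a),np.sin(a)]);s.Y=np.array([-q,c,0.]);s.Z=np.cross(s.X,s.Y)
    def hit(s,im,u,v,h):  # ray onto plane at height h above axis -> (along,across)
        o,d=ray(im,u,v);P=o+d*(((s.P0+h*s.Z-o)@s.Z)/(d@s.Z));return np.array([(P-s.P0)@s.X,(P-s.P0)@s.Y])
E
python3 - <<'E'
from h import *
np.set_printoptions(precision=4,suppress=True)
d=np.load("top0.npz");p=d["p"];f=d["f"].astype(float);im=arm.get_image("top")
C=[]
for v in list(range(110,168,3))+list(range(180,206,3))+list(range(278,345,4)):
    c=round(344+(305-344)*(355-v)/(355-67)); r=p[v,c-14:c+16]; r=r[(r[:,2]>.06)&(r[:,2]<.5)]
    r=r[r[:,2]>np.percentile(r[:,2],90)-.03]
    C.append([r[:,0].mean(),(r[:,1].min()+r[:,1].max())/2,np.percentile(r[:,2],85),8. if v<210 else 11.])
C=np.array(C);k,b=np.polyfit(C[:,0],C[:,1],1);print("yaw",np.degrees(np.arctan(k)),"res",np.std(C[:,1]-k*C[:,0]-b))
zc=C[:,2]-C[:,3]/1000/np.cos(np.radians(17));kz,bz=np.polyfit(C[:,0],zc,1)
print("slope",np.degrees(np.arctan(kz*np.cos(np.arctan(k)))),"z res",np.std(zc-kz*C[:,0]-bz), zc-kz*C[:,0]-bz)
L=Leg([.55,k*.55+b,kz*.55+bz],np.arctan(k));print("P0",L.P0)
for nm,u,v,h in [("mouth top edge",325,211,.016),("rear",330,246,.0135),("lip up out",339,210,.0),("lip lo out",342,233.5,.0),("lever tip",302,244,.012),("ring top",319.5,174,.010)]:
    print(nm,L.hit(im,u,v,h))
# intensity profile along axis at axis center, projected
R=np.array(im["R"])
for h in (.008,.0125,.016):
  s=np.arange(-.045,.13,.0015);P=L.P0+np.outer(s,L.X)+h*L.Z
  uv=cv2.projectPoints(P,cv2.Rodrigues(R)[0],np.array(im["t"],float),np.array(im["camera_matrix"]),np.array(im["dist"],float))[0][:,0]
  g=cv2.remap(f.mean(2).astype(np.float32),uv[:,:1].astype(np.float32),uv[:,1:].astype(np.float32),cv2.INTER_LINEAR)[:,0]
  m=(g[:-1]-60)*(g[1:]-60)<0
  print(h,[ (round(s[i]*1000,1)) for i in np.where(m)[0]])
E
```

```text
yaw 7.908500126998179 res 0.0002654815982686025
slope 17.002567380819553 z res 0.001009488860143818 [-0.0005 -0.0005  0.     -0.0009 -0.0013 -0.0006 -0.0005 -0.0004  0.001
 -0.0001 -0.001   0.0011  0.0007 -0.0009  0.0008 -0.0003 -0.0015 -0.0007
  0.0015  0.0024 -0.0004 -0.0008 -0.0006  0.0001  0.0021  0.0009 -0.
  0.0011  0.0017  0.0003 -0.0004  0.0014 -0.0005 -0.0022  0.0008 -0.0003
  0.0007 -0.0013  0.0001 -0.001   0.0013 -0.0003 -0.0013 -0.0001 -0.0009
  0.0013]
P0 [0.55   0.0248 0.1269]
mouth top edge [ 0.037  -0.0012]
rear [-0.0239 -0.0019]
lip up out [ 0.0335 -0.0259]
lip lo out [-0.0076 -0.0259]
lever tip [-0.0139  0.0448]
ring top [ 0.0993 -0.0005]
0.008 [np.float64(-27.0), np.float64(36.0), np.float64(96.0), np.float64(102.0)]
0.0125 [np.float64(-25.5), np.float64(36.0), np.float64(96.0), np.float64(102.0)]
0.016 [np.float64(-25.5), np.float64(37.5), np.float64(96.0), np.float64(102.0)]
```

Request:
move_arm([
  [0, 0, -0.03, 0.147, 0],
  [0, 0, -0.04, 0, 0],
  [0.026, -0.032, -0.03, 0, 0],
  [0.026, -0.032, 0, 0, 0],
  [0.026, -0.032, 0, 0, 0],
  [0.026, -0.032, 0, 0, 0],
  [0.026, -0.032, 0, 0, 0],
  [0.026, -0.032, 0, 0, 0],
  [0.026, -0.032, 0, 0, 0],
  [0.026, -0.032, 0, 0, 0],
])

```text
clock: 1.15
tcp_pos: [0.3462, -0.3171, 0.2911]
orientation: [3.134, 0.215, -0.0]
ft_force: [1.1, 0.1, 0.1]
grip_width: 0.997
grasp_force: 0.0
```

Request:
move_arm([
  [0.026, -0.032, 0, 0, 0],
  [0.026, -0.032, 0, 0, 0],
  [0.026, -0.032, 0, 0, 0],
  [0.026, -0.032, 0, 0, 0],
  [0.026, -0.032, 0, 0, 0],
  [0.026, -0.032, 0, 0, 0],
  [0.026, -0.032, 0, 0, 0],
  [0.026, -0.032, 0, 0, 0],
  [0.026, -0.032, 0, 0, 0],
  [0, 0, 0, 0, 0],
])

```text
clock: 2.15
tcp_pos: [0.5397, 0.0048, 0.2906]
orientation: [-3.13, -0.226, -0.0]
ft_force: [0.0, -0.6, 0.6]
grip_width: 0.997
grasp_force: 0.0
```

```bash
cat >> h.py <<'E'
from scipy.spatial.transform import Rotation
L=Leg([.55,.0248,.1269],np.radians(7.91))
def where(s):
    R=Rotation.from_rotvec(s["orientation"]).as_matrix();p=np.array(s["tcp_pos"])
    G=p-R[:,2]*0.0187; d=G-L.P0
    print("t",s["clock"],"tcp",p.round(4),"yaw",np.degrees(np.arctan2(R[1,0],R[0,0])).round(2),"tilt",R[:,2].round(3),"grasp in leg frame mm",(1000*np.array([d@L.X,d@L.Y,d@L.Z])).round(1),"F",np.round(s["ft_force"],1),"w",round(s["grip_width"],3),"g",round(s["grasp_force"],2))
    return R,p
E
python3 - <<'E'
from h import *
R,p=where(arm.get_state())
print("delta tool to (.5619,.033,.25)",R.T@(np.array([.5619,.033,.25])-p))
im=arm.get_image("wrist");cv2.imwrite("pics/w1.png",im["frame"]);print(im["R"],im["t"])
np.savez("w1.npz",p=pts(im),f=im["frame"])
E
```

```text
t 2.15 tcp [0.5397 0.0048 0.2906] yaw 8.28 tilt [-0.     0.003 -1.   ] grasp in leg frame mm [ 40.9 -18.5 178.2] F [ 0.  -0.6  0.6] w 0.997 g 0.0
delta tool to (.5619,.033,.25) [ 0.02605434 -0.02460616  0.04070698]
[[ 0.14454213 -0.98949159 -0.00373728]
 [-0.94379476 -0.13899953  0.29988428]
 [-0.29725245 -0.03981869 -0.95396826]] [-0.07125986  0.44192876  0.63572511]
```

View pics/w1.png

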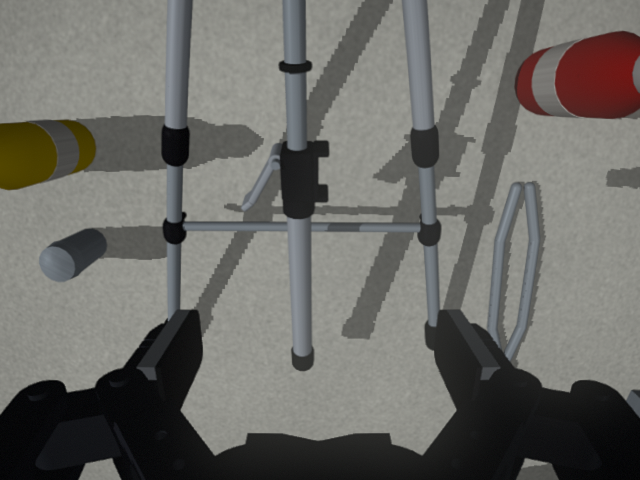

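The wrist view shows the collar at (300,180), the lips at (321,149) and (321,192), the lever tip at (247,207) and the ring at (295,66). I'll cross-check these with rays.

```bash
python3 - <<'E'
from h import *
np.set_printoptions(precision=4,suppress=True)
im=arm.get_image("wrist");g=im["frame"].astype(np.float32).mean(2)
for nm,u,v,h in [("mouth top edge",299,142,.016),("lip up",322,149,.014),("lip lo",322,192,.014),("lip upmid",322,149,0),("lip lo mid",322,192,0),("lever tip",245,208,.012),("pin",277,150,.012),("ring",295,66,.0125),("tube L",289,300,0),("tube R",313,300,0),("rodL",285,100,0),("rodR",306,100,0)]:
    print(nm,L.hit(im,u,v,h))
for u in (290,295,300): print(u,g[55:80,u].round().astype(int), g[136:150,u].round().astype(int),g[208:224,u].round().astype(int))
E
```

```text
mouth top edge [ 0.0458 -0.0055]
lip up [ 0.0393 -0.0232]
lip lo [ 0.0014 -0.0235]
lip upmid [ 0.0336 -0.0233]
lip lo mid [-0.0061 -0.0237]
lever tip [-0.0154  0.0424]
pin [0.0375 0.0121]
ring [ 0.101  -0.0037]
tube L [-0.1338  0.0097]
tube R [-0.1336 -0.0154]
rodL [0.0734 0.0053]
rodR [ 0.0734 -0.0107]
290 [113 112 112 114 115 113  81  35  22  26  25  26  25  26  23  34  62  93
 114 116 115 115 115 115 114] [121 121 121 122 121 122 120 121 122 121 122 116  89  33] [ 32  33  33  32  33  34  32  31  40  97 131 141 140 141 140 141]
295 [86 85 86 87 88 87 50 24 22 24 24 24 25 22 25 45 75 85 91 92 91 93 92 93
 93] [104 104 105 104 105 104 105 105 105 105 105  98  69  30] [ 33  32  33  33  33  33  34  33  35  68 114 126 125 125 125 126]
300 [77 76 67 61 55 35 22 20 23 23 23 22 21 22 37 64 73 73 73 73 75 74 72 72
 71] [71 71 72 72 72 73 72 72 73 72 62 41 26 24] [ 33  33  34  34  33  33  33  32  51  90 103 102 103 103 103 103]
```

Request:
move_arm([
  [0.013, -0.012, 0.02, 0.005, 0],
  [0.013, -0.012, 0.02, 0, 0],
  [0, 0, 0, 0, 0],
  [0, 0, 0, 0, 0],
  [0, 0, 0, 0, 0],
  [0, 0, 0, 0, 0],
  [0, 0, 0, 0, 0],
  [0, 0, 0, 0, 0],
  [0, 0, 0, 0, 0],
  [0, 0, 0, 0, 0],
])

```text
clock: 3.25
tcp_pos: [0.5609, 0.0257, 0.2512]
orientation: [3.135, 0.207, 0.0]
ft_force: [-0.2, 0.4, -0.0]
grip_width: 1.002
grasp_force: 0.0
```

```bash
python3 - <<'E'
from h import *
where(arm.get_state())
E
```

```text
t 3.25 tcp [0.5609 0.0257 0.2512] yaw 7.54 tilt [ 0. -0. -1.] grasp in leg frame mm [ 52.2  -0.6 133.6] F [-0.2  0.4 -0. ] w 1.002 g 0.0
```

```bash
python3 - <<'E'
from h import *
np.set_printoptions(precision=4,suppress=True)
im=arm.get_image("wrist");cv2.imwrite("pics/w2.png",im["frame"]);np.save("w2.npy",im["frame"])
g=im["frame"].astype(np.float32).mean(2)
K=np.array(im["camera_matrix"]);D=np.array(im["dist"],float);rv=cv2.Rodrigues(np.array(im["R"]))[0];t=np.array(im["t"],float)
def prof(y,h,s):
    P=L.P0+np.outer(s,L.X)+y[:,None]*L.Y+h*L.Z
    uv=cv2.projectPoints(P,rv,t,K,D)[0][:,0].astype(np.float32)
    return cv2.remap(g,uv[:,:1],uv[:,1:],cv2.INTER_LINEAR)[:,0],uv
s=np.arange(-.04,.12,.0005)
for y0 in (-.005,-.002,.001):
  for h in (.008,.016):
    q,uv=prof(np.full(len(s),y0),h,s);th=50
    i=np.where((q[:-1]-th)*(q[1:]-th)<0)[0];print(y0,h,(s[i]*1000).round(1),uv[i[:1]])
y=np.arange(-.04,.06,.0005)
for s0,h in ((.07,0.),(-.04,0.),(.0137,.0),(.0337,0.),(-.0068,0.)):
  q,uv=prof(y,h,np.full(len(y),s0));print(s0,np.round(q[::4]).astype(int), (y[0]*1000))
E
```

```text
-0.005 0.008 [-26.   38.5  97.5 104. ] [[325.0417 259.2035]]
-0.005 0.016 [-19.5  43.   99.5 106. ] [[325.2346 258.8642]]
-0.002 0.008 [-27.   37.5  97.  103. ] [[321.3177 260.2063]]
-0.002 0.016 [-20.5  41.5  99.5 105. ] [[321.39 259.9 ]]
0.001 0.008 [-27.   36.5  97.  103. ] [[317.5989 260.226 ]]
0.001 0.016 [-21.   41.   99.5 105. ] [[317.5551 260.4265]]
0.07 [146 143 141 145 145 144 142 145 152 147 149 152 151  96  94  93  92  73
  84 105 116 122 128 126 116 151 150 148 147 151 149 147 148 149 154 151
 152 155 157 146 145 149 150 153 153 156 149 150 154 154] -40.0
-0.04 [117 114 108 106 107 108 111 112 116 119 124 124 125 129 129 104  84  94
 107 118 127 134 139 146 141 134 130 131 135 134 132 133 133 133 133 133
 135 125 121 119 121 120 121 107  92  96  97  97  96  96] -40.0
0.0137 [144 146 144 143 154 151 144 144 143 141 142 145  41  39  36  37  38  37
  37  36  37  34  35  35  34  35  34  38 144 144  95  92 127 136 141 112
 110 119 144 151 152 145 147 151 155 151 153 151 142 146] -40.0
0.0337 [147 148 147 148 148 145 150 134  38  39  39  39  38  37  37  36  36  35
  46  63  92  96  86  54  33  31  32  40  64  76  95 108 133 151 154 156
 156 155 151 148 151 153 151 146 146 146 153 152 155 157] -40.0
-0.0068 [143 150 145 144 130 123 123 108  39  38  37  38  40  40  37  38  38  38
  39  37  37  37  38  36  37  37  36  38 138 147 147 149 153 149 129  92
  94  99 127 137 133 109 105 106  99 108 136 141 141 108] -40.0
```

View pics/w2.png

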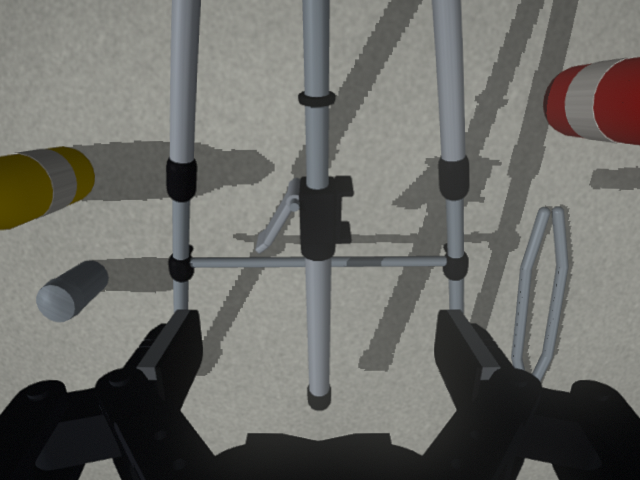

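The wrist view is consistent with the top view: collar at (320,215), ring at (317,98), lever open. The gap is about 60 mm and the collar centre sits at s≈13.7 mm. Next I descend to straddle the collar.

Request:
move_arm([
  [0.002, -0.006, 0, -0.006, 0],
  [0, 0, 0.02, 0, 0],
  [0, 0, 0.02, 0, 0],
  [0, 0, 0.02, 0, 0],
  [0, 0, 0.02, 0, 0],
  [0, 0, 0.02, 0, 0],
  [0, 0, 0.02, 0, 0],
  [0, 0, 0.02, 0, 0],
  [0, 0, 0.002, 0, 0],
  [0, 0, 0, 0, 0],
])

```text
clock: 4.3
tcp_pos: [0.5619, 0.0324, 0.1091]
orientation: [-3.134, -0.217, 0.001]
ft_force: [0.1, -0.3, 0.2]
grip_width: 1.001
grasp_force: 0.0
```

```bash
python3 - <<'E'
from h import *
where(arm.get_state())
im=arm.get_image("wrist");cv2.imwrite("pics/w3.png",im["frame"])
E
```

```text
t 4.3 tcp [0.5619 0.0324 0.1091] yaw 7.92 tilt [-0.001  0.    -1.   ] grasp in leg frame mm [12.6  5.8 -2.9] F [ 0.1 -0.3  0.2] w 1.001 g 0.0
```

View pics/w3.png

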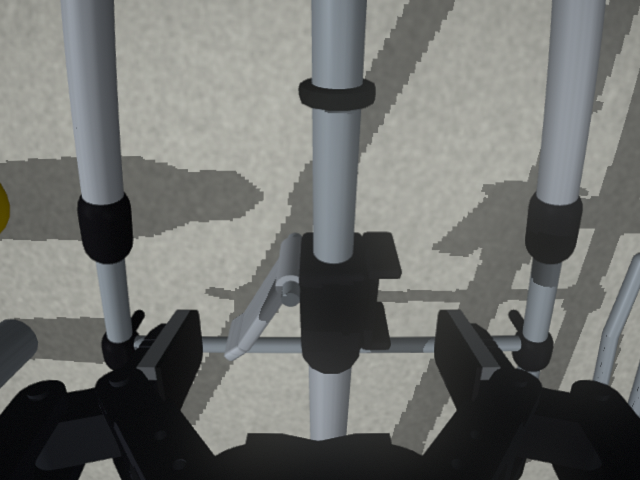

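The wrist view shows the fingers straddling the collar: the pads are at about (190,340) and (455,340), the lips at (385,255) and (378,327). The pads may sit low down the leg, so I'll check with depth.

```bash
python3 - <<'E'
from h import *
np.set_printoptions(precision=1,suppress=True)
im=arm.get_image("wrist");P=(pts(im)-L.P0)@np.c_[L.X,L.Y,L.Z]*1000
W=pts(im)
for nm,(u,v) in dict(padR_tl=(442,315),padR_in=(448,340),padR_bot=(462,380),padRtop=(470,320),padRr=(490,365),padL=(190,330),padLb=(178,380),liplo=(378,315),liplo2=(378,335),liplo3=(378,344),lipup=(385,245),lipup2=(385,268),mouth=(310,262),rest=(368,292),lever=(250,330),levtip=(235,352),ring=(337,108),coltop=(330,300)).items():
    print(nm,P[v,u],W[v,u]*1000)
E
```

```text
padR_tl [ 34.4 -36.1  32.5] [578.2  -7.8 168.1]
padR_in [ 33.8 -35.6  43.2] [574.4  -7.8 178.1]
padR_bot [ 33.3 -36.1  58.4] [569.6  -8.9 192.5]
padRtop [-106.1 -117.5 -100. ] [ 494.6 -101.6    0.2]
padRr [ 46.1 -39.8  63. ] [580.9 -11.1 200.7]
padL [33.4 49.7 38.7] [563.6  76.9 173.7]
padLb [31.1 49.3 56.9] [556.2  75.4 190.4]
liplo [ -2.3 -21.4  -3.9] [551.9   3.5 122.5]
liplo2 [ -1.4 -19.8   9.2] [548.7   4.7 135.3]
liplo3 [ -2.6 -19.4  13.4] [546.4   4.7 138.9]
lipup [ 38.8 -20.6  -2.9] [590.5   9.6 135.5]
lipup2 [ 38.1 -18.8  11.2] [585.5  10.8 148.7]
mouth [37.3  9.9  6.4] [582.1  39.3 143.9]
rest [ 27.7 -12.8  13.2] [574.2  15.2 147.7]
lever [ 4.4 35.9 11.7] [545.8  60.5 139.4]
levtip [-10.4  44.3  11.4] [530.7  66.8 134.8]
ring [99.   1.1 10.7] [640.5  38.5 166.1]
coltop [25.5  2.1 15.3] [569.4  29.6 149. ]
```

```bash
python3 - <<'E'
from h import *
np.set_printoptions(precision=1,suppress=True)
im=arm.get_image("wrist");W=pts(im)*1000;f=im["frame"]
k=(W[...,2]>110)&(W[...,0]>545)&(W[...,0]<600)
for nm,a,b in (("R",-20,0),("L",65,90)):
    m=k&(W[...,1]>a)&(W[...,1]<b);print(nm,m.sum(),np.percentile(W[m],[0,1,5,50,95,100],axis=0))
im=arm.get_image("scene");S=pts(im)*1000;f=im["frame"]
np.savez("s3.npz",p=S,f=f)
P=np.array([[.5619,.0324,.1091],[.562,.075,.122],[.562,-.01,.122],[.562,.075,.165]])
print(cv2.projectPoints(P,cv2.Rodrigues(np.array(im["R"]))[0],np.array(im["t"],float),np.array(im["camera_matrix"]),np.array(im["dist"],float))[0][:,0])
cv2.imwrite("pics/s3.png",cv2.resize(f[140:290,240:440],None,fx=4,fy=4,interpolation=cv2.INTER_CUBIC))
E
```

```text
R 8616 [[545.1 -20.  115.5]
 [559.2 -19.8 165.1]
 [562.5 -19.  170.4]
 [580.   -9.6 201.9]
 [584.8  -2.2 230.1]
 [586.6  -0.  235.3]]
L 11571 [[545.   65.  162.6]
 [547.9  65.3 166.5]
 [550.1  66.6 172.4]
 [567.8  77.1 213.6]
 [575.9  88.7 235.5]
 [577.6  90.  242.4]]
[[338.5 256.1]
 [357.6 253.2]
 [319.5 253.7]
 [358.5 244. ]]
```

View pics/s3.png

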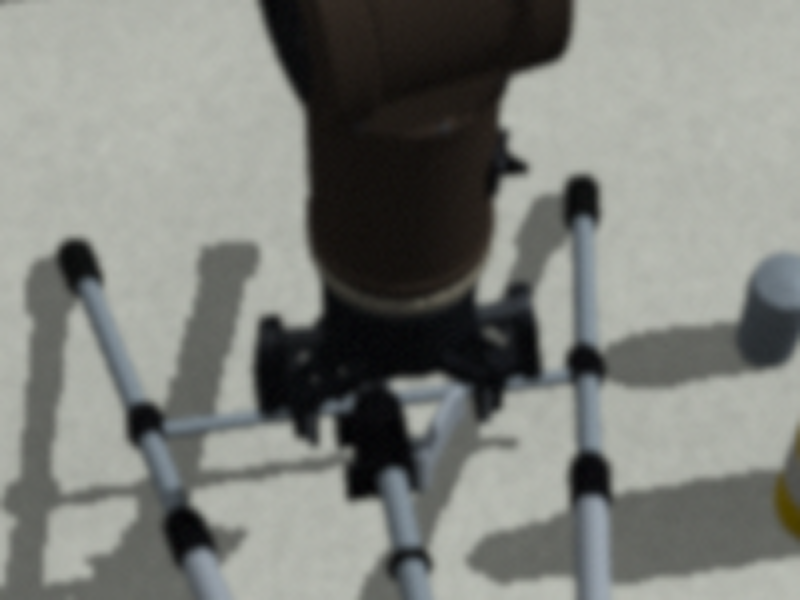

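The scene crop shows both fingertips ending above the collar, at crop pixels (305,430) and (487,420). That matches the wrist depth, which puts the tips at z≈0.165, about 45 mm above where the reported TCP would have them. I'll test this by touch with a small sideways move before going lower.

Request:
move_arm([
  [0, -0.004, 0, 0, 0],
  [0, -0.004, 0, 0, 0],
  [0, -0.004, 0, 0, 0],
  [0, -0.003, 0, 0, 0],
  [0, -0.002, 0, 0, 0],
  [0, -0.002, 0, 0, 0],
  [0, -0.001, 0, 0, 0],
  [0, 0, 0, 0, 0],
  [0, 0, 0, 0, 0],
  [0, 0, 0, 0, 0],
])

```text
clock: 5.5
tcp_pos: [0.5593, 0.0516, 0.1091]
orientation: [3.134, 0.216, -0.0]
ft_force: [0.8, 0.1, 0.2]
grip_width: 0.999
grasp_force: 0.0
```

```bash
python3 - <<'E'
from h import *
np.set_printoptions(precision=1,suppress=True)
where(arm.get_state())
im=arm.get_image("wrist");W=pts(im)*1000
for u,v in ((320,460),(320,445),(280,450),(370,450),(378,325),(300,320)): print((u,v),W[v,u],im["z_map"][v,u])
R=np.array(im["R"]);print("cam",-R.T@np.array(im["t"]))
E
```

```text
t 5.5 tcp [0.6 0.1 0.1] yaw 7.88 tilt [-0. -0. -1.] grasp in leg frame mm [12.6 25.2 -2.9] F [0.8 0.1 0.2] w 0.999 g 0.0
(320, 460) [571.2  53.7 230.7] 0.07826705
(320, 445) [570.   53.6 225.6] 0.08355421
(280, 450) [569.2  61.8 227.2] 0.081862465
(370, 450) [572.2  43.6 227.8] 0.08113393
(378, 325) [555.9  27.2 144.6] 0.16603772
(300, 320) [551.   59.  139.5] 0.17106298
cam [0.6 0.1 0.3]
```

Request:
move_arm([
  [0, -0.003, 0, 0, 0],
  [0, -0.002, 0, 0, 0],
  [0, 0, 0, 0, 0],
  [0, 0, 0, 0, 0],
  [0, 0, 0, 0, 0],
  [0, 0, 0, 0, 0],
  [0, 0, 0, 0, 0],
  [0, 0, 0, 0, 0],
  [0, 0, 0, 0, 0],
  [0, 0, 0, 0, 0],
])

```text
clock: 6.55
tcp_pos: [0.5586, 0.0567, 0.1091]
orientation: [3.134, 0.216, -0.0]
ft_force: [0.6, 0.6, 0.2]
grip_width: 0.999
grasp_force: 0.0
```

No contact, so the fingers really are about 44 mm higher than the TCP reading says. The body's underside, seen at z≈0.226, agrees. I'll recentre and go 44 mm lower, in two stages with a force check.

Request:
move_arm([
  [0, 0.012, 0, 0, 0],
  [0, 0.012, 0, 0, 0],
  [0.001, 0.001, 0, 0, 0],
  [0, 0, 0.005, 0, 0],
  [0, 0, 0.005, 0, 0],
  [0, 0, 0.005, 0, 0],
  [0, 0, 0.005, 0, 0],
  [0, 0, 0.003, 0, 0],
  [0, 0, 0, 0, 0],
  [0, 0, 0, 0, 0],
])

```text
clock: 7.55
tcp_pos: [0.5631, 0.0322, 0.0861]
orientation: [3.134, 0.216, -0.0]
ft_force: [0.4, -0.0, -0.2]
grip_width: 0.998
grasp_force: 0.0
```

Request:
move_arm([
  [0, 0, 0.005, 0, 0],
  [0, 0, 0.005, 0, 0],
  [0, 0, 0.005, 0, 0],
  [0, 0, 0.005, 0, 0],
  [0, 0, 0.001, 0, 0],
  [0, 0, 0, 0, 0],
  [0, 0, 0, 0, 0],
  [0, 0, 0, 0, 0],
  [0, 0, 0, 0, 0],
  [0, 0, 0, 0, 0],
])

```text
clock: 8.55
tcp_pos: [0.5631, 0.0321, 0.0653]
orientation: [3.134, 0.216, 0.0]
ft_force: [-0.2, -0.3, 0.5]
grip_width: 0.999
grasp_force: 0.0
```

```bash
sed -i 's/\*0.0187; d=/*(0.0187+0.044); d=/' h.py; python3 - <<'E'
from h import *
where(arm.get_state())
np.set_printoptions(precision=1,suppress=True)
im=arm.get_image("wrist");cv2.imwrite("pics/w4.png",im["frame"]);P=(pts(im)-L.P0)@np.c_[L.X,L.Y,L.Z]*1000
for y0,y1 in ((-45,-30),(42,56)):
    m=(P[...,1]>y0)&(P[...,1]<y1)&(P[...,2]>-25)&(P[...,0]>0)&(P[...,0]<45)
    print(m.sum(),np.percentile(P[m],[0,2,50,98,100],axis=0) if m.sum() else "")
E
```

```text
t 8.55 tcp [0.5631 0.0321 0.0653] yaw 7.89 tilt [ 0. -0. -1.] grasp in leg frame mm [13.7  5.4 -3.1] F [-0.2 -0.3  0.5] w 0.999 g 0.0
6713 [[  2.6 -45.  -14.5]
 [  7.2 -44.4 -10.3]
 [ 29.9 -36.8  19.5]
 [ 41.  -32.   49.9]
 [ 45.  -30.   51.8]]
6356 [[  1.9  42.1 -14.1]
 [  7.   44.5 -10.3]
 [ 29.6  49.3  18.3]
 [ 41.3  55.5  50.3]
 [ 45.   56.   52.5]]
```

View pics/w4.png

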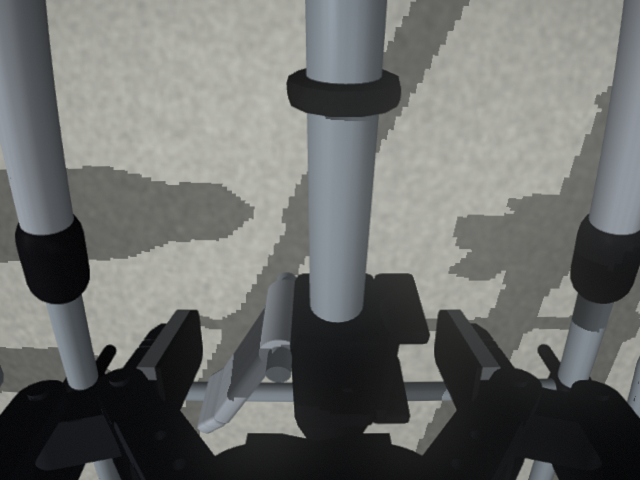

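The wrist view shows the pads straddling the collar at its height: right pad opposite the rest between the lips (415,308) and (390,405), left pad outside the lever. Next I bring the thumb finger onto the rest.

Request:
move_arm([
  [0, -0.004, 0, 0, 0],
  [0, -0.004, 0, 0, 0],
  [0, 0, 0, 0, 0.1],
  [0, 0, 0, 0, 0.2],
  [0, 0, 0, 0, 0.2],
  [0, 0, 0, 0, 0.2],
  [0, 0, 0, 0, 0.2],
  [0, 0, 0, 0, 0.2],
  [0, 0, 0, 0, 0.2],
  [0, 0, 0, 0, 0.2],
], force=20)

```text
clock: 9.6
tcp_pos: [0.562, 0.0399, 0.0651]
orientation: [3.134, 0.216, 0.0]
ft_force: [-0.1, -0.1, 0.1]
grip_width: 0.802
grasp_force: 0.0
```

```bash
python3 - <<'E'
from h import *
where(arm.get_state())
E
```

```text
t 9.6 tcp [0.562  0.0399 0.0651] yaw 7.88 tilt [ 0. -0. -1.] grasp in leg frame mm [13.6 13.3 -3.2] F [-0.1 -0.1  0.1] w 0.802 g 0.0
```

Request:
move_arm([
  [0, -0.001, 0, 0, 0.2],
  [0, -0.001, 0, 0, 0.2],
  [0, 0, 0, 0, 0.2],
  [0, 0, 0, 0, 0.2],
  [0, 0, 0, 0, 0.2],
  [0, 0, 0, 0, 0.2],
  [0, 0, 0, 0, 0.2],
  [0, 0, 0, 0, 0.2],
  [0, 0, 0, 0, 0.2],
  [0, 0, 0, 0, 0.2],
])

```text
clock: 10.6
tcp_pos: [0.5616, 0.042, 0.0651]
orientation: [3.134, 0.216, -0.0]
ft_force: [0.0, -0.6, -0.5]
grip_width: 0.796
grasp_force: 0.0
```

Request:
move_arm([
  [0, -0.001, 0, 0, 0.2],
  [0, -0.001, 0, 0, 0.2],
  [0, 0, 0, 0, 0.2],
  [0, 0, 0, 0, 0.2],
  [0, 0, 0, 0, 0.2],
  [0, 0, 0, 0, 0.2],
  [0, 0, 0, 0, 0.2],
  [0, 0, 0, 0, 0.2],
  [0, 0, 0, 0, 0.2],
  [0, 0, 0, 0, 0.2],
])

```text
clock: 11.6
tcp_pos: [0.5615, 0.0432, 0.0651]
orientation: [3.133, 0.215, 0.0]
ft_force: [1.7, -5.5, -0.7]
grip_width: 0.799
grasp_force: 2.6
```

Contact on the rest at about 5 N. Now I slide up the leg's axis, leaving the lever alone.

Request:
move_arm([
  [0.0048, 0, -0.0015, 0, 0.2],
  [0.0048, 0, -0.0015, 0, 0.2],
  [0.0048, 0, -0.0015, 0, 0.2],
  [0.0048, 0, -0.0015, 0, 0.2],
  [0.0048, 0, -0.0015, 0, 0.2],
  [0.0048, 0, -0.0015, 0, 0.2],
  [0.0048, 0, -0.0015, 0, 0.2],
  [0.0048, 0, -0.0015, 0, 0.2],
  [0, 0, 0, 0, 0.2],
  [0, 0, 0, 0, 0.2],
])

```text
clock: 12.6
tcp_pos: [0.5989, 0.0484, 0.0767]
orientation: [3.133, 0.215, -0.002]
ft_force: [-0.1, -5.2, -1.2]
grip_width: 0.807
grasp_force: 2.5
```

```bash
cat >> h.py <<'E'
def gap(th=50):
    im=arm.get_image("wrist");g=im["frame"].astype(np.float32).mean(2)
    K=np.array(im["camera_matrix"]);D=np.array(im["dist"],float);rv=cv2.Rodrigues(np.array(im["R"]))[0];t=np.array(im["t"],float)
    s=np.arange(-.02,.13,.0003)
    for y0 in (-.004,-.001,.002):
        P=L.P0+np.outer(s,L.X)+y0*L.Y+.008*L.Z
        uv=cv2.projectPoints(P,rv,t,K,D)[0][:,0].astype(np.float32)
        q=cv2.remap(g,uv[:,:1],uv[:,1:],cv2.INTER_LINEAR)[:,0]
        i=np.where((q[:-1]-th)*(q[1:]-th)<0)[0];print(y0,(s[i]*1000).round(1),uv[i].round().astype(int).tolist())
    return im
E
python3 - <<'E'
from h import *
where(arm.get_state());im=gap();cv2.imwrite("pics/w5.png",im["frame"])
E
```

```text
t 12.6 tcp [0.5989 0.0484 0.0767] yaw 7.85 tilt [-0.001 -0.001 -1.   ] grasp in leg frame mm [53.1 16.7 -3.2] F [-0.1 -5.2 -1.2] w 0.807 g 2.52
-0.004 [ 79.6  95.8 104.8] [[395, 316], [402, 272], [406, 244]]
-0.001 [ 77.2  95.2 103.6] [[383, 323], [390, 274], [393, 248]]
0.002 [ 76.9  95.2 103.3] [[373, 323], [378, 274], [381, 249]]
```

View pics/w5.png

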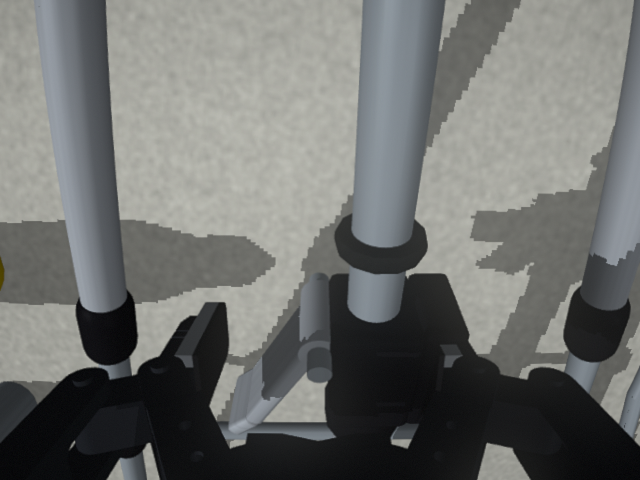

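The wrist view shows the collar mouth (375,320) closing on the ring (near edge about 272), with the lever still open. About 19.5 mm remains. I'll advance 16 mm.

Request:
move_arm([
  [0.0038, 0, -0.0012, 0, 0.2],
  [0.0038, 0, -0.0012, 0, 0.2],
  [0.0038, 0, -0.0012, 0, 0.2],
  [0.0038, 0, -0.0011, 0, 0.2],
  [0, 0, 0, 0, 0.2],
  [0, 0, 0, 0, 0.2],
  [0, 0, 0, 0, 0.2],
  [0, 0, 0, 0, 0.2],
  [0, 0, 0, 0, 0.2],
  [0, 0, 0, 0, 0.2],
])

```text
clock: 13.65
tcp_pos: [0.6138, 0.0505, 0.0813]
orientation: [3.133, 0.215, -0.002]
ft_force: [-0.1, -5.3, -1.8]
grip_width: 0.801
grasp_force: 2.5
```

```bash
python3 - <<'E'
from h import *
where(arm.get_state());im=gap();np.save("w6.npy",im["frame"])
g=im["frame"][...,:].mean(2)
K=np.array(im["camera_matrix"]);D=np.array(im["dist"],float);rv=cv2.Rodrigues(np.array(im["R"]))[0];t=np.array(im["t"],float)
pr=lambda s,h,y=0: cv2.projectPoints((L.P0+s*L.X+h*L.Z+y*L.Y)[None],rv,t,K,D)[0][0,0].round(1)
print("pred ring near rim .0965/h12.5",pr(.0965,.0125),"mouth .093/h8",pr(.093,.008))
P=(pts(im)-L.P0)@np.c_[L.X,L.Y,L.Z]*1000
m=(np.abs(P[...,1])<3)&(P[...,0]>60)&(P[...,0]<125)
u=int(pr(.095,.01)[0]); np.set_printoptions(precision=1,suppress=True)
for v in range(225,340,4): print(v,P[v,u],g[v,u].round())
E
```

```text
t 13.65 tcp [0.6138 0.0505 0.0813] yaw 7.86 tilt [-0.001 -0.001 -1.   ] grasp in leg frame mm [68.9 16.7 -3.2] F [-0.1 -5.3 -1.8] w 0.801 g 2.5
-0.004 [105.7] [[399, 289]]
-0.001 [ 92.8  94.9 103.9] [[383, 323], [384, 318], [387, 294]]
0.002 [ 92.5  94.9 103.6] [[373, 324], [373, 318], [376, 295]]
pred ring near rim .0965/h12.5 [383.1 325.5] mouth .093/h8 [380.  322.3]
225 [124.9   2.4   6.4] 140.0
229 [124.8   2.5   7.9] 140.0
233 [122.7   2.2   6.5] 139.0
237 [122.3   2.3   7.7] 138.0
241 [121.1   2.2   7.7] 138.0
245 [119.5   2.    7.2] 138.0
249 [118.4   1.9   7.4] 138.0
253 [117.    1.7   7.1] 136.0
257 [115.7   1.6   7. ] 135.0
261 [114.2   1.5   6.8] 135.0
265 [113.2   1.4   7.2] 134.0
269 [111.5   1.2   6.8] 135.0
273 [111.    1.3   7.7] 133.0
277 [108.9   1.    6.8] 132.0
281 [107.7   0.9   7.1] 132.0
285 [106.4   0.8   7.2] 131.0
289 [104.9   0.7   7.1] 130.0
293 [103.9   0.6   7.6] 129.0
297 [102.8   0.6   8. ] 35.0
301 [103.2   0.9  10. ] 34.0
305 [102.8   1.   11.1] 36.0
309 [102.1   1.   11.9] 36.0
313 [100.6   0.9  11.8] 32.0
317 [99.3  0.8 12.1] 32.0
321 [92.9 -0.4  7.4] 117.0
325 [91.4 -0.5  7.5] 24.0
329 [92.6 -0.1 10.2] 21.0
333 [92.1  0.  11.2] 20.0
337 [91.6  0.1 12.2] 19.0
```

Gap is about 4.5–5 mm. I'll advance 3 mm to stop 1.5–2 mm short, inside the window.

Request:
move_arm([
  [0.001, 0, -0.0003, 0, 0.2],
  [0.001, 0, -0.0003, 0, 0.2],
  [0.001, 0, -0.0003, 0, 0.2],
  [0, 0, 0, 0, 0.2],
  [0, 0, 0, 0, 0.2],
  [0, 0, 0, 0, 0.2],
  [0, 0, 0, 0, 0.2],
  [0, 0, 0, 0, 0.2],
  [0, 0, 0, 0, 0.2],
  [0, 0, 0, 0, 0.2],
])

```text
clock: 14.7
tcp_pos: [0.6167, 0.0509, 0.0822]
orientation: [3.133, 0.215, -0.002]
ft_force: [-0.2, -5.8, -1.2]
grip_width: 0.796
grasp_force: 2.5
```

```bash
python3 - <<'E'
from h import *
where(arm.get_state());im=gap()
g=im["frame"].mean(2)
for u in (365,375,383,390): print(u,g[296:340,u].round().astype(int))
P=(pts(im)-L.P0)@np.c_[L.X,L.Y,L.Z]*1000
for nm,a in (("leverpts",P[(P[...,1]>18)&(P[...,1]<50)&(P[...,2]>5)&(P[...,2]<16)&(P[...,0]<82)&(P[...,0]>20)]),): print(nm,len(a),np.percentile(a,[0,5,50,95,100],axis=0).round(1))
E
```

```text
t 14.7 tcp [0.6167 0.0509 0.0822] yaw 7.86 tilt [-0.001 -0.001 -1.   ] grasp in leg frame mm [72.  16.7 -3.1] F [-0.2 -5.8 -1.2] w 0.796 g 2.48
-0.004 [105.7] [[398, 297]]
-0.001 [103.9] [[386, 302]]
0.002 [103.6] [[375, 303]]
365 [139 139 141 140 100  47  33  34  34  34  33  32  33  33  32  33  36  37
  37  36  37  37  36  34  34  35  35  33  33  30  26  25  24  26  24  25
  24  24  24  22  22  21  25  23]
375 [134 134 133 133 134 134 106  45  33  34  33  33  32  33  32  32  32  32
  36  35  36  34  34  35  34  33  32  34  32  32  28  23  23  23  25  23
  21  22  22  21  21  21  22  20]
383 [123 123 123 123 122 122  83  38  32  33  33  33  31  30  30  31  29  31
  35  35  35  33  33  33  32  31  31  30  29  30  27  24  22  22  22  21
  22  21  19  22  19  19  19  19]
390 [108 108 108 109 104  53  33  33  32  32  32  32  31  31  31  31  31  32
  33  34  33  33  31  32  31  31  30  30  31  28  24  23  22  22  21  21
  20  20  20  20  18  20  18  20]
leverpts 2262 [[40.6 21.2  5. ]
 [45.4 23.9  5.8]
 [63.7 33.9 10.9]
 [80.2 47.4 11.8]
 [82.  50.  12.6]]
```

The ring hasn't moved and the leg is close to it. At the moment only friction carries the leg, so it could slip when the lever is squeezed. I'll ease off sideways so that the upper lip rests on the finger.

Request:
move_arm([
  [0, 0.001, 0, 0, 0.2],
  [0, 0.001, 0, 0, 0.2],
  [0, 0, 0, 0, 0.2],
  [0, 0, 0, 0, 0.2],
  [0, 0, 0, 0, 0.2],
  [0, 0, 0, 0, 0.2],
  [0, 0, 0, 0, 0.2],
  [0, 0, 0, 0, 0.2],
  [0, 0, 0, 0, 0.2],
  [0, 0, 0, 0, 0.2],
])

```text
clock: 15.75
tcp_pos: [0.6178, 0.0498, 0.0828]
orientation: [-3.134, -0.216, -0.0]
ft_force: [-2.7, 1.5, 0.0]
grip_width: 0.801
grasp_force: 1.2
```

```bash
python3 - <<'E'
from h import *
where(arm.get_state());im=gap()
E
```

```text
t 15.75 tcp [0.6178 0.0498 0.0828] yaw 7.89 tilt [ 0.  0. -1.] grasp in leg frame mm [72.9 15.5 -2.9] F [-2.7  1.5  0. ] w 0.801 g 1.17
-0.004 [105.7] [[393, 299]]
-0.001 [103.9] [[381, 304]]
0.002 [103.6] [[370, 305]]
```

```bash
python3 - <<'E'
from h import *
im=arm.get_image("wrist");g=im["frame"].mean(2)
P=(pts(im)-L.P0)@np.c_[L.X,L.Y,L.Z]*1000
for u in (360,370,378,385): print(u,g[300:345,u].round().astype(int))
for y0 in (-9,-6,-3,0,3,6,9):
    m=(abs(P[...,1]-y0)<1.5)&(P[...,2]>13.5)&(P[...,2]<18)&(P[...,0]<110)&(P[...,0]>50); a=P[m]
    if len(a): print(y0,len(a),np.percentile(a[:,0],[2,50,90,97,100]).round(1))
for v in range(304,345,3): print(v,P[v,378].round(1))
E
```

```text
360 [140 127  69  37  32  34  33  32  32  33  33  33  32  33  36  35  36  35
  35  34  34  34  35  33  32  32  32  25  26  22  25  23  23  22  21  22
  20  20  22  20  19  22  22  19  20]
370 [132 132 133 132  66  34  32  32  33  32  30  31  31  30  31  33  34  34
  34  34  34  32  32  32  32  32  31  31  32  24  21  21  23  22  21  21
  20  20  20  19  19  20  19  18  20]
378 [122 121 123 121  65  33  31  32  31  31  30  31  30  30  32  33  34  34
  33  32  32  32  30  31  29  31  31  28  25  20  21  23  20  21  20  19
  19  19  18  19  19  18  19  16  19]
385 [108 107  91  42  32  32  33  31  30  30  31  31  30  30  30  31  32  33
  33  31  30  31  29  30  30  29  28  26  24  23  23  21  19  20  21  19
  19  18  19  18  19  18  16  16  17]
-9 792 [53.3 77.1 91.6 93.3 94.7]
-6 833 [53.5 77.5 91.9 93.3 94.7]
-3 821 [53.9 77.6 91.9 93.2 94.7]
0 843 [53.8 77.5 91.8 93.3 94.4]
3 829 [53.8 77.5 91.8 93.4 94.5]
6 830 [54.1 77.  91.6 93.1 94. ]
9 822 [54.2 77.9 91.7 93.1 94. ]
304 [103.4  -0.2   7.4]
307 [1.04e+02 1.00e-01 9.30e+00]
310 [ 1.027e+02 -1.000e-01  9.100e+00]
313 [103.3   0.2  10.9]
316 [1.02e+02 1.00e-01 1.07e+01]
319 [102.    0.2  11.8]
322 [100.5   0.   11.5]
325 [99.7 -0.  11.9]
328 [97.5 -0.3 10.9]
331 [93.6 -0.9  8.5]
334 [93.  -0.9  9.1]
337 [93.1 -0.8 10.3]
340 [93.8 -0.5 12. ]
343 [93.7 -0.4 13. ]
```

The lip now rests on the finger, and the mouth is about 3.8 mm from the ring. I'll advance 2.6 mm, then press back onto the rest and hold.

Request:
move_arm([
  [0.0008, 0, -0.0002, 0, 0.2],
  [0.0008, 0, -0.0003, 0, 0.2],
  [0.0009, 0, -0.0003, 0, 0.2],
  [0, 0, 0, 0, 0.2],
  [0, -0.001, 0, 0, 0.2],
  [0, -0.0004, 0, 0, 0.2],
  [0, 0, 0, 0, 0.2],
  [0, 0, 0, 0, 0.2],
  [0, 0, 0, 0, 0.2],
  [0, 0, 0, 0, 0.2],
])

```text
clock: 16.85
tcp_pos: [0.6201, 0.0513, 0.0835]
orientation: [3.134, 0.216, 0.0]
ft_force: [-2.1, -1.0, 0.4]
grip_width: 0.798
grasp_force: 0.8
```

```bash
cat >> h.py <<'E'
def depths():
    im=arm.get_image("wrist");P=(pts(im)-L.P0)@np.c_[L.X,L.Y,L.Z]*1000;r=np.hypot(P[...,1],P[...,2])
    a=P[...,0];top=(P[...,2]>0)
    m=top&(r>9.3)&(r<11.5)&(a>100)&(a<115);print("ring far face",np.percentile(a[m],[10,50,90]).round(1),m.sum())
    t=(abs(P[...,1])<11)&(P[...,2]>13.8)&(P[...,2]<18)&(a<110)&(a>50);print("mouth edge",np.percentile(a[t],[97,99]).round(1))
    k=(P[...,1]>17)&(P[...,1]<52)&(P[...,2]>10.5)&(P[...,2]<13.5)&(a<90)&(a>40)
    if k.sum()>50: print("lever slope rad",np.arctan(-np.polyfit(a[k],P[...,1][k],1)[0]).round(2),k.sum())
    return im
E
python3 - <<'E'
from h import *
where(arm.get_state());gap();depths()
E
```

```text
t 16.85 tcp [0.6201 0.0513 0.0835] yaw 7.88 tilt [ 0. -0. -1.] grasp in leg frame mm [75.5 16.6 -2.9] F [-2.1 -1.   0.4] w 0.798 g 0.83
-0.004 [105.7] [[396, 306]]
-0.001 [103.9] [[385, 311]]
0.002 [103.6] [[374, 312]]
ring far face [101.2 102.9 103.7] 846
mouth edge [95.7 96.3]
lever slope rad 0.34 1579
```

The leg hangs on the lip about 1.3 mm from the ring, lever open. Now I press on the rest and close in small steps, shifting the tool so that the thumb finger stays on the rest.

Request:
move_arm([
  [0, -0.0005, 0, 0, 0.2],
  [0, 0.0008, 0, 0, 0.22],
  [0, 0.0009, 0, 0, 0.24],
  [0, 0.0008, 0, 0, 0.26],
  [0, 0.0009, 0, 0, 0.28],
  [0, 0.0008, 0, 0, 0.3],
  [0, 0.0009, 0, 0, 0.32],
  [0, 0, 0, 0, 0.32],
  [0, 0, 0, 0, 0.32],
  [0, 0, 0, 0, 0.32],
])

```text
clock: 17.95
tcp_pos: [0.6209, 0.0463, 0.0837]
orientation: [3.133, 0.215, 0.0]
ft_force: [-2.2, -5.8, 3.9]
grip_width: 0.676
grasp_force: 3.2
```

```bash
python3 - <<'E'
from h import *
where(arm.get_state());depths()
E
```

```text
t 17.95 tcp [0.6209 0.0463 0.0837] yaw 7.86 tilt [ 0.    -0.001 -1.   ] grasp in leg frame mm [75.6 11.6 -2.7] F [-2.2 -5.8  3.9] w 0.676 g 3.18
ring far face [101.2 102.9 103.7] 867
mouth edge [95.5 96.1]
lever slope rad 0.31 1439
```

Request:
move_arm([
  [0, 0.0009, 0, 0, 0.34],
  [0, 0.0009, 0, 0, 0.36],
  [0, 0.0009, 0, 0, 0.38],
  [0, 0.0008, 0, 0, 0.4],
  [0, 0.0009, 0, 0, 0.42],
  [0, 0.0008, 0, 0, 0.44],
  [0, 0, 0, 0, 0.44],
  [0, 0, 0, 0, 0.44],
  [0, 0, 0, 0, 0.44],
  [0, 0, 0, 0, 0.44],
])

```text
clock: 19.0
tcp_pos: [0.6218, 0.0413, 0.0847]
orientation: [3.133, 0.215, 0.002]
ft_force: [-5.2, -5.5, 12.3]
grip_width: 0.56
grasp_force: 4.4
```

```bash
python3 - <<'E'
from h import *
where(arm.get_state());depths()
E
```

```text
t 19.0 tcp [0.6218 0.0413 0.0847] yaw 7.86 tilt [ 0.001 -0.001 -1.   ] grasp in leg frame mm [76.1  6.5 -1.9] F [-5.2 -5.5 12.3] w 0.56 g 4.44
ring far face [101.1 102.9 103.7] 856
mouth edge [95.4 95.9]
lever slope rad 0.15 1203
```

There's a 12 N upward force: the closing pads swing down and rub on the collar. I'll raise the tool slightly to relieve it while finishing the squeeze.

Request:
move_arm([
  [0, 0, -0.001, 0, 0.44],
  [0, 0, -0.001, 0, 0.44],
  [0, 0.0009, -0.0005, 0, 0.46],
  [0, 0.0009, -0.0005, 0, 0.48],
  [0, 0.0008, -0.0005, 0, 0.5],
  [0, 0.0009, -0.0005, 0, 0.52],
  [0, 0.0008, 0, 0, 0.54],
  [0, 0, 0, 0, 0.56],
  [0, 0, 0, 0, 0.56],
  [0, 0, 0, 0, 0.56],
], force=30)

```text
clock: 20.05
tcp_pos: [0.6216, 0.0364, 0.0869]
orientation: [3.133, 0.216, -0.002]
ft_force: [-0.6, -7.6, -4.9]
grip_width: 0.447
grasp_force: 26.7
```

```bash
python3 - <<'E'
from h import *
where(arm.get_state());depths()
E
```

```text
t 20.05 tcp [0.6216 0.0364 0.0869] yaw 7.88 tilt [-0.001 -0.001 -1.   ] grasp in leg frame mm [76.1  1.7  0.5] F [-0.6 -7.6 -4.9] w 0.447 g 26.74
ring far face [101.2 102.9 103.7] 828
mouth edge [95.1 95.7]
lever slope rad -0.05 722
```

Request:
move_arm([
  [0, 0.0005, 0.0003, 0, 0.7],
  [0, 0.0005, 0.0003, 0, 0.7],
  [0, 0, 0, 0, 0.7],
  [0, 0, 0, 0, 0.7],
  [0, 0, 0, 0, 0.7],
  [0, 0, 0, 0, 0.7],
  [0, 0, 0, 0, 0.7],
  [0, 0, 0, 0, 0.7],
  [0, 0, 0, 0, 0.7],
  [0, 0, 0, 0, 0.7],
], force=35)

```text
clock: 21.1
tcp_pos: [0.6217, 0.0364, 0.0869]
orientation: [3.134, 0.217, -0.001]
ft_force: [-1.4, -5.5, 0.2]
grip_width: 0.443
grasp_force: 35.5
```

```bash
python3 - <<'E'
from h import *
where(arm.get_state());im=depths();P=(pts(im)-L.P0)@np.c_[L.X,L.Y,L.Z]*1000;cv2.imwrite("pics/w9.png",im["frame"])
for v in range(300,350,3): print(v,P[v,380].round(1),im["frame"][v,380].mean().round())
E
```

```text
t 21.1 tcp [0.6217 0.0364 0.0869] yaw 7.92 tilt [-0.001 -0.    -1.   ] grasp in leg frame mm [76.1  1.7  0.5] F [-1.4 -5.5  0.2] w 0.443 g 35.49
ring far face [101.1 102.9 103.7] 818
mouth edge [95.1 95.7]
lever slope rad -0.05 706
300 [ 96.8 -16.9  -1.2] 38.0
303 [ 97.4 -16.6   0.8] 39.0
306 [ 96.8 -16.6   1.5] 36.0
309 [ 97.3 -16.3   3.3] 35.0
312 [ 96.5 -16.3   3.9] 34.0
315 [ 96.6 -16.1   5.2] 34.0
318 [ 97.1 -15.9   6.9] 33.0
321 [ 97.  -15.7   8. ] 30.0
324 [ 97.4 -15.5   9.6] 30.0
327 [ 97.5 -15.4  10.9] 30.0
330 [ 96.2 -15.5  10.8] 27.0
333 [ 96.4 -15.3  12.2] 27.0
336 [ 96.8 -15.1  13.7] 27.0
339 [ 96.  -15.1  14.1] 26.0
342 [ 93.1 -15.5  12.7] 26.0
345 [ 92.5 -15.5  13.4] 23.0
348 [ 92.2 -15.4  14.2] 24.0
```

View pics/w9.png

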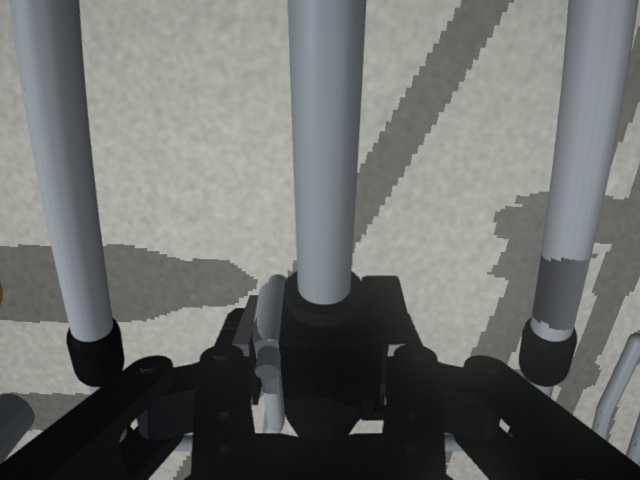

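The view shows the lever flat along the collar (270,350), both pads gripping, and the collar up against the ring (320,305). The ring hasn't moved and the grip is 35 N, so I'm handing in.

```bash
python3 -c "
from workcell import arm
print(arm.close_job())"
```

```text
the job is handed in; nothing more can be done
None
```

I handed the job in: the leg is 1–2 mm short of the ring by the camera, the ring looks unmoved, and the lever is shut. The collar is held at 35 N between thumb rest and lever; no verdict was reported.

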